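# Set the length stop of the tube cutter and hold its sprung guard at the loading mark

## Robot

A 6-joint arm with a two-finger parallel gripper is mounted at the origin on the work surface. World frame = base frame: x ahead of the robot, y to its left, z up, the work surface at z = 0. Lengths are in m, angles in degrees, forces in N, time in s.
With the tool pointing down it reaches from about 0.325 to 0.775 m from the base axis. Payload 5.5 kg.
Tool frame: the origin (TCP) lies at the centre of the arm's flange, where the gripper is bolted on; the fingertips stand 182 mm ahead of it and the grasp point (between the pads) lies 163 mm ahead of it; z points along the fingers, y is the line along which they close (so a half turn about z gives the same grasp; the last joint's range is limited). The gripper opens to 88 mm and grips with 3 to 60 N. Pads are 20 mm wide; open, the fingers measure 115 mm over their backs; the gripper's body (75 mm by 178 mm) begins 61 mm behind the grasp point.
Start: joints at [68.772, 5.22, 70.514, -0, 104.267, -3.249], TCP at [0.185, 0.571, 0.405] pointing down, gripper open.
Joint ranges: [-164.24, 164.24], [-49.07, 125.15], [9.68, 141.18], [-86.29, 266.29], [3.28, 154.24], [-151.56, 151.56]. Speed limits (degrees/s): [147.25, 147.25, 172.46, 180, 180, 180].

## Interface

Orientations are given as [roll, pitch, yaw] about the fixed x, y, z axes, in that order (R = Rz(yaw) Ry(pitch) Rx(roll)).
In Python, from station import r gives the robot as it stands. The module is installed in compiled form; this text tells all that it offers. Calls block until the motion is done:
- r.reach(position, orientation): joint-space move of the TCP to a pose.
- r.servo_line(position, rotation=None, speed=0.15): straight line of the TCP; rotation=None keeps the orientation; speed is the mean speed in m/s.
- r.move_joints(angles): joint-space move.
- r.let_go() and r.grab(squeeze=None): open the fingers fully, or close them until they stop; squeeze is the grip in N (None keeps the last).
- r.wait(seconds).
- r.inverse_kinematics(position, orientation): joint angles nearest the present ones, or None.
- r.sense(): the state.
- r.snapshot(name): name is "scene" or "top"; returns a dict with "frame" (420x560x3 uint8, red, green, blue), "fx", "fy", "cx", "cy" (pixels), "R" (3x3) and "t" (3): a world point X has camera coordinates R X + t. Camera axes: x right, y down, z forward; pixel columns grow to the right and rows downward; lengths in m; the calibration is good to about 2 mm. A picture is of the moment at which its call begins. There is no depth.
A pose or a line that the arm cannot do raises r.IKError and nothing moves.
- r.hand_in(): hands the job in; it is judged then, once.
The state is a dict: "clock": time; "joints": joint angles; "joint_vel": joint speeds; "joint_torque": joint torques, N m; "tcp_pos": TCP position; "orientation": TCP orientation; "contact_force": force on the tool from outside, world axes, zero at the start; "torque": the same for the moment, N m; "opening": finger opening in m; "gripper_force": force on a finger pad.
Only numpy, scipy, OpenCV 4.12 (cv2) and the standard library are available. Lean on these libraries where they do the work, as an engineer would, in place of code of your own. Each camera call takes 0.05 s, during which the arm holds its last target. There are 200 camera calls.

## Task

Get the bench tube cutter ready for the next length: free the length stop by turning its red clamp knob anticlockwise, slide the stop along its rail until its black index finger is over the middle of the red magnetic marker, and lock it tight there by turning the knob clockwise again. Then lift the yellow sprung guard until its red pointer is at the yellow loading mark (35 degrees open) and keep holding it still there with the fingers, so that a workmate can feed the tube in: finish while you are holding it. Do not disturb the tee fitting, the tape measure and the stock bin on the counter.

Things in the scene. Friction and masses are not known exactly. Their poses are not given: they have to be found in the camera images.
- cutter: Bench tube cutter, fixed: blue body 200 (x) x 220 (y) x 120 mm high. Origin under the centre of the blue body; x points away from its handwheel side, y to its left. An aluminium rail (40 wide, top at z 55) runs along -y from y -110 to -420 at x -75. On its right cheek a white quadrant disc (radius 75) round the hinge has a yellow mark at 35 degrees; a red pointer turns with the guard.
- guard (a joint): Opening of the guard in rad: 0 shut, 0.61 (35 degrees) with the red pointer on the yellow mark, 1.5 at most. Opening lifts the handle edge and swings it back towards the hinge. A torsion spring and its weight (about 0.45 kg) close it: it takes about 5 N at the handle at first, about 11 N straight up at the mark; let go, it snaps shut.
- guard_handle (a point): Middle of the guard's black round bar handle: 14 mm thick, 120 mm clear between its posts, parallel to the cutter's y, its axis 40 mm above the guard's top near the front edge; shut, at (-85, 0, 198) in the cutter's frame. The bar is rigid on the guard and turns with it; pinched from above it may turn between the fingers.
- guard_hinge (a point): Middle of the guard's hinge axis, at (100, 0, 122) in the cutter's frame; the axis is parallel to the cutter's y. The handle's axis is 200 mm from it.
- stop (a joint): Position of the length stop on its rail in m: grows as the stop moves along the cutter's -y (away from the cutter body), 0 to 0.2. It slides with about 2 N when the clamp is free; when tight, a brake pad on the rail holds it (some 40 to 70 N).
- stop_index (a point): Tip of the stop's black index finger (3 mm wide), over the rail's scale on the handwheel side, 30 mm to the cutter's -x of the knob's axis. The stop is a dark carriage 36 x 60 mm, top at z 85, with an arm to a steel stop plate (up to z 105) 49 to 85 mm to the cutter's +x of the knob's axis.
- clamp (a joint): Angle of the clamp knob in rad, growing clockwise seen from above (tightening), 0 to 1.5; starts tight at 1.25 to 1.4. Its brake pad meets the rail at about 0.9: below that the stop is free, above it the knob gets stiffer (0.16 N m when free, up to 0.27 N m at the end); tight means above 1.15, 1.5 is the end stop. It stays where it is left.
- clamp_grip (a point): Point on the axis of the red clamp knob at the height to grip it (z 122). The grip is a bar 46 long, 14 wide and 34 mm high (z 102 to 136), on top of the stop. At clamp = 0.8 the bar lies along the cutter's x; at clamp = q it is turned by (0.8 - q) rad anticlockwise from that, seen from above.
- marker_line (a point): Middle of the red magnetic marker, 8 mm wide along the rail, 28 long across it, 4 thick, fixed on the rail's scale, with a white hairline. The stop is right when stop_index and marker_line have the same y in the cutter's frame. At the start the marker is 50 to 170 mm further from the cutter body than the stop.
- tee: Copper tee fitting lying on the counter, 57 x 43 x 27 mm, loose; origin under its centre.
- tape: Yellow tape measure standing on the counter, 80 x 34 x 66 mm, loose; origin under its centre.
- bin: Green stock bin, 165 x 105 x 78 mm, loose; origin under its centre.

How it is judged:
By the outcome, as a careful person would: the job done as asked, in the order asked, and still so for the second after the job is handed in, while the arm keeps its last pose, push and grip.
It also fails if it takes over 61 s, if anything falls off the work surface, if the arm or the gripper's body presses on something with over 40 N, if the wrist force passes 120 N, or if a joint passes its speed limit or range.

## Working session

There is one attempt and no reset: what is moved stays moved. The work goes in short steps, each a Python script; the robot and the scene stay as the last script left them, time stands still between calls to the robot, and variables do not carry over. Pictures are saved under pics/ and viewed, at most 10 in all, crops included, and the job is handed in when it is done.

```bash
mkdir -p pics; python3 - <<'E'
from station import r
import cv2,numpy as np,pickle
d={}
for n in("scene","top"):
    s=r.snapshot(n); d[n]=s
    cv2.imwrite(f"pics/{n}0.png",s["frame"][:,:,::-1]); print(n,s["fx"],s["cx"],s["cy"],np.round(s["R"],3).tolist(),np.round(s["t"],3), np.round(-s["R"].T@s["t"],3))
pickle.dump(d,open("s0.pkl","wb"))
print(r.sense())
E
```

```text
scene 383.97716590510464 274.2316235309028 208.60574962069367 [[-0.848, 0.53, 0.003], [0.455, 0.731, -0.508], [-0.271, -0.429, -0.861]] [ 0.476 -0.135  1.186] [0.787 0.356 0.951]
top 498.149480152024 282.79423218344465 203.605441957153 [[-0.008, -1.0, 0.013], [-0.982, 0.005, -0.19], [0.19, -0.015, -0.982]] [-0.075  0.574  1.24 ] [ 0.328 -0.06   1.328]
{'clock': 0.1, 'joints': array([ 6.87696412e+01,  5.26076618e+00,  7.05739704e+01, -3.04900669e-03,
        1.04265185e+02, -3.24654784e+00]), 'joint_vel': array([-0.03438145, -0.04226259, -0.13980727,  0.08378368, -0.02654777,
        0.03243147]), 'joint_torque': array([ 2.25007912e-03, -4.47860634e+01, -4.07568634e+01,  7.00593833e-02,
        2.84083304e-02, -1.37890956e-04]), 'tcp_pos': array([0.18526181, 0.57075192, 0.403609  ]), 'orientation': array([-1.79900071e+02, -2.70727541e-03,  1.62015438e+02]), 'contact_force': array([ 0.32899556,  0.2115373 , -0.09046974]), 'torque': array([-0.01885885, -0.02192508,  0.05929499]), 'gripper_force': 0.0, 'opening': 0.08810195687101918}
```

View pics/scene0.png

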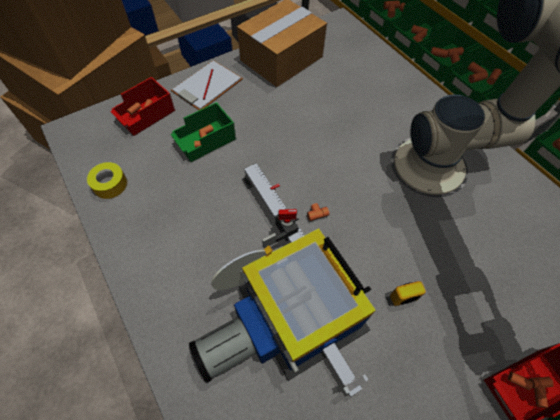

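View pics/top0.png

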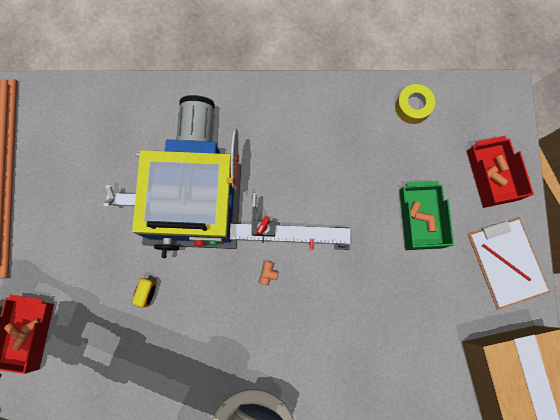

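The top view shows the cutter near (183,195). The rail runs right to (350,237), the knob is at (263,226) and the marker at (312,244). The tee is at (268,272), the tape at (144,292) and the bin at (427,215). I'll enlarge both views to get accurate pixels.

```bash
python3 - <<'E'
import cv2,pickle
d=pickle.load(open("s0.pkl","rb"))
a=d["top"]["frame"][135:265,120:360,::-1]
cv2.imwrite("pics/topc.png",cv2.resize(a,None,fx=3.33333,fy=3.33333,interpolation=cv2.INTER_CUBIC))
a=d["scene"]["frame"][155:335,200:400,::-1]
cv2.imwrite("pics/scc.png",cv2.resize(a,None,fx=3.33333,fy=3.33333,interpolation=cv2.INTER_CUBIC))
E
```

```text
(no output)
```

View pics/topc.png

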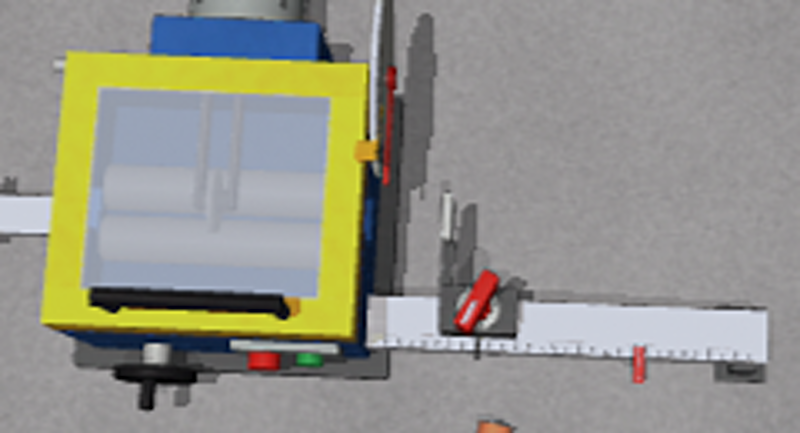

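View pics/scc.png

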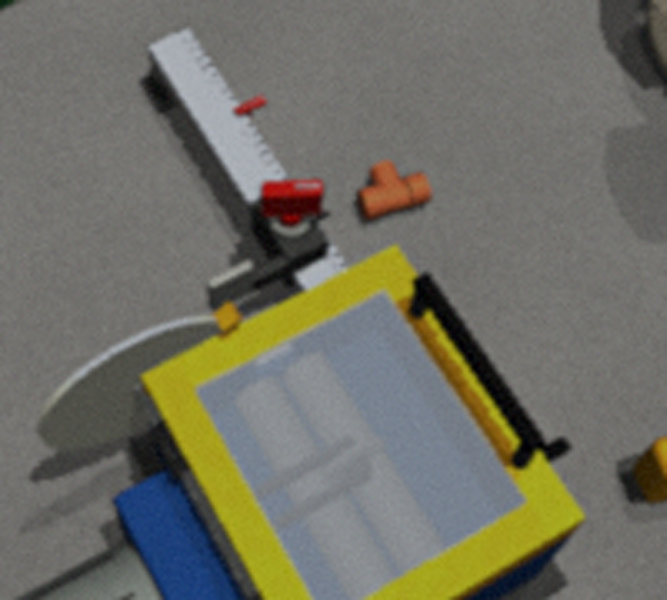

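Crop pixels read from the top view:
- Rail end corners: (767,309) and (766,362)
- Handle bar: (90,297) to (290,303)
- Knob bar: (465,325) to (490,280)
- Index finger: (478,347)
- Marker: (639,364)

Crop pixels read from the scene view:
- Rail end: (149,46) and (188,30)
- Handle: (424,283) to (525,455)
- Marker: (250,105)

Next I'll fit the cutter pose to these.

```bash
cat > h.py <<'E'
import numpy as np
from scipy.spatial.transform import Rotation as Ro
def proj(s,X): c=s["R"]@X+s["t"]; return np.array([s["fx"]*c[0]/c[2]+s["cx"],s["fy"]*c[1]/c[2]+s["cy"]])
def ray(s,uv,z):
    d=s["R"].T@np.array([(uv[0]-s["cx"])/s["fx"],(uv[1]-s["cy"])/s["fy"],1]); c=-s["R"].T@s["t"]
    return c+d*(z-c[2])/d[2]
E
python3 - <<'E'
from h import *
import pickle
from scipy.optimize import least_squares
d=pickle.load(open("s0.pkl","rb"))
T=lambda u,v:np.array([u/3.3333+120,v/3.3333+135])-.35
S=lambda u,v:np.array([u/3.3333+200,v/3.3333+155])-.35
# p: x,y,yaw, yknob, ymark, xmark, handle half length
def obs(p):
    k,m,xm,h=p[3:]
    return [("top",T(767,309),(-.055,-.42,.055)),("top",T(766,362),(-.095,-.42,.055)),
    ("top",T(90,297),(-.085,h,.198)),("top",T(290,303),(-.085,-h,.198)),
    ("top",T(478,352),(-.105,k,.06)),("top",T(477.5,302),(-.075,k,.136)),
    ("top",T(639,364),(xm,m,.059)),("scene",S(250,105),(xm,m,.059)),
    ("scene",S(149,46),(-.055,-.42,.055)),("scene",S(188,30),(-.095,-.42,.055)),
    ("scene",S(424,283),(-.085,-h,.198)),("scene",S(525,455),(-.085,h,.198)),("scene",S(293,190),(-.075,k,.136))]
def f(p):
    R=Ro.from_euler("z",p[2]).as_matrix()
    return np.concatenate([proj(d[c],R@np.array(q)+[p[0],p[1],0])-uv for c,uv,q in obs(p)])
s=least_squares(f,[.6,.2,0,-.2,-.3,-.1,.066],loss="soft_l1")
print(np.round(s.x,4),np.degrees(s.x[2])); print(np.round(f(s.x).reshape(-1,2),2).tolist())
x,y,a=s.x[:3];R=Ro.from_euler("z",a).as_matrix();W=lambda q:R@np.array(q)+[x,y,0]
for n,q in dict(knob=(-.075,s.x[3],.122),mark=(s.x[5],s.x[4],.059),h0=(-.085,0,.198),h35=(.1-.2*np.cos(1.0006),0,.122+.2*np.sin(1.0006))).items(): print(n,W(q),np.hypot(*W(q)[:2]))
b=ray(d["top"],T(490,278),.136)-ray(d["top"],T(465,326),.136); print("bar",np.linalg.norm(b),np.degrees(np.arctan2(b[1],b[0])-a), "clamp",.8-(np.arctan2(b[1],b[0])-a))
for n,uv in dict(tee=(268,272),tape=(144,292)).items(): print(n,ray(d["top"],uv,.03))
from station import r
z=r.sense()
for q,yaw,zz in ((W((-.075,s.x[3],0)),np.degrees(np.arctan2(b[1],b[0])),.285),(W((-.075,s.x[4],0)),np.degrees(a)+12,.285),(W((-.085,0,0)),np.degrees(a)+90,.361),(W((-.008,0,0)),np.degrees(a)+90,.453)):
  for o in(0,180):
    print(r.inverse_kinematics([q[0],q[1],zz],[180,0,yaw+o]))
E
```

```text
[ 0.588   0.1642 -0.0552 -0.1978 -0.3213 -0.1033  0.0657] -3.164195300970645
[[0.12, 0.24], [0.08, -0.24], [-0.08, -2.4], [-2.64, -1.41], [-0.22, 2.22], [-0.21, 1.29], [-0.23, 0.33], [-0.46, -0.03], [-1.31, 0.17], [-0.7, -0.36], [-3.17, -0.06], [1.55, -0.32], [0.86, -1.83]]
knob [ 0.50215304 -0.02916002  0.122     ] 0.5029989840185002
mark [ 0.46711547 -0.1508516   0.059     ] 0.49086970437136473
h0 [0.50308718 0.16890519 0.198     ] 0.5306841527067103
h35 [0.58001026 0.16465274 0.290359  ] 0.6029282091381101
bar 0.03942788140232326 -24.202422713171075 clamp 1.2224119633042945
tee [ 0.39897911 -0.04003924  0.03      ]
tape [0.35060493 0.27692945 0.03      ]
[-7.19927217e+00 -9.31887225e+00  9.68282731e+01 -2.54444375e-14
  9.24905991e+01  1.10167346e+02]
[ -7.19927217  -9.31887225  96.82827312   0.          92.49059913
 -69.83265416]
[-2.08642628e+01 -6.89823416e+00  9.46339662e+01 -2.54444375e-14
  9.22642679e+01  6.02999325e+01]
[ -20.8642628    -6.89823416   94.63396622    0.           92.26426794
 -119.70006749]
[ 1.48854732e+01 -5.73758621e+00  8.58532188e+01 -2.54444375e-14
  9.98843674e+01  1.80496685e+01]
None
[ 1.26164736e+01  6.59122384e+00  6.41222226e+01 -2.54444375e-14
  1.09286554e+02  1.57806689e+01]
None
```

```bash
python3 - <<'E'
from h import *
import pickle,cv2
from station import r
p=r.sense()["tcp_pos"]
r.servo_line([p[0],p[1],.46],speed=.2); r.reach([.502,-.029,.40],[180,0,-27.4]); s=r.sense(); print(s["clock"],s["tcp_pos"],s["orientation"],s["joints"])
d=pickle.load(open("s0.pkl","rb"))
x,y,a=.588,.1642,-.0552
R=Ro.from_euler("z",a).as_matrix();W=lambda q:R@np.array(q)+[x,y,0]
bx=[(-.1,-.11,.12),(.1,-.11,.12),(.1,.11,.12),(-.1,.11,.12)]
L=[(bx[i],bx[(i+1)%4]) for i in range(4)]+[((-.1,-.11,.0),(-.1,-.11,.12)),((-.095,-.11,.055),(-.095,-.42,.055)),((-.055,-.11,.055),(-.055,-.42,.055)),((-.095,-.42,.055),(-.055,-.42,.055)),((-.085,-.066,.198),(-.085,.066,.198))]
k=-.1978
c=[(-.093,k-.03,.085),(-.057,k-.03,.085),(-.057,k+.03,.085),(-.093,k+.03,.085)]
L+=[(c[i],c[(i+1)%4]) for i in range(4)]
an=np.radians(-27); e=np.array([np.cos(an),np.sin(an),0]);n=np.array([-e[1],e[0],0])
c=[np.array([-.075,k,.136])+u*.023*e+v*.007*n for u,v in((1,1),(1,-1),(-1,-1),(-1,1))]
L+=[(c[i],c[(i+1)%4]) for i in range(4)]
out=[]
for nme,(v0,v1,u0,u1) in dict(top=(140,260,125,360),scene=(155,335,200,400)).items():
    f=3.4 if nme=="top" else 3
    im=cv2.resize(d[nme]["frame"][v0:v1,u0:u1,::-1],None,fx=f,fy=f,interpolation=cv2.INTER_CUBIC)
    im=im.copy()
    for A,B in L:
        P=[tuple(int(round(t*16)) for t in ((proj(d[nme],W(q))+.5-[u0,v0])*f-.5)) for q in(A,B)]
        cv2.line(im,P[0],P[1],(255,0,255) ,1,cv2.LINE_AA,4)
    out.append(im)
# stack, top crop above, scene crop cropped beneath
o=np.zeros((600,800,3),np.uint8); a0,b0=out; o[:408,:799]=a0[:408,:799]
cv2.imwrite("pics/ov_top.png",a0); cv2.imwrite("pics/ov_sc.png",b0)
E
```

```text
2.9417 [ 0.50207507 -0.02847109  0.4000113 ] [-1.79987941e+02  2.40030867e-03 -2.73230161e+01] [-7.12638170e+00 -9.81047144e+00  8.56166563e+01  1.25288916e-02
  1.04191904e+02  1.10199707e+02]
```

View pics/ov_top.png

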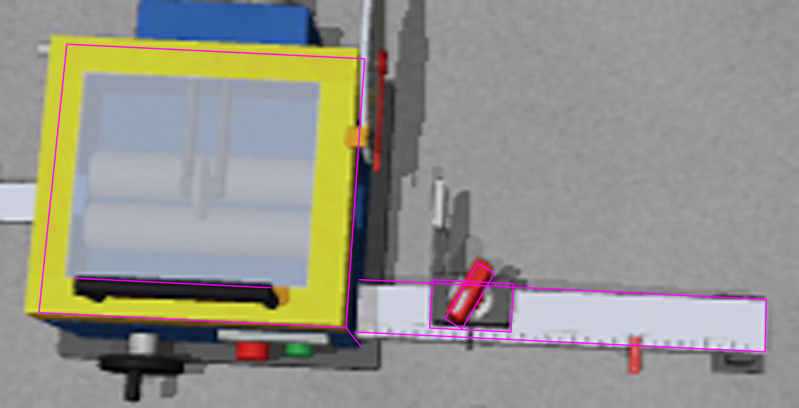

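The top overlay fits the rail and knob. The handle bar sits about 8 crop px (roughly 5 mm) lower than predicted, so I'll check it against the other camera.

View pics/ov_sc.png

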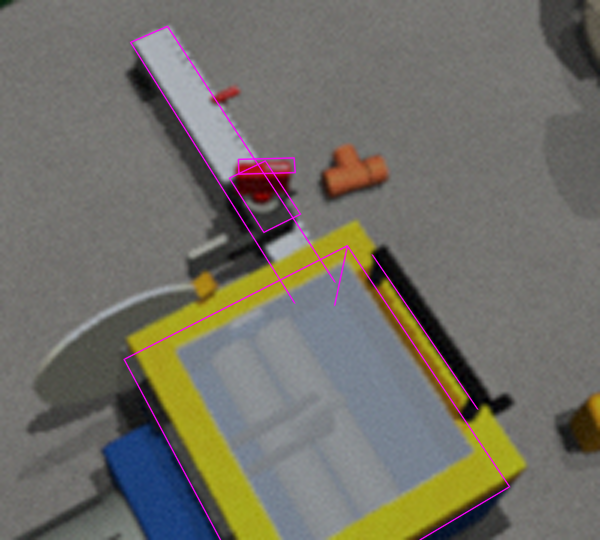

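Both views show the prediction rotating off near the body, so the yaw is about 0.7° out. I'll refit with rail edges and the handle extracted numerically.

```bash
cat > fit.py <<'E'
from h import *
import pickle,cv2
from scipy.optimize import least_squares
d=pickle.load(open("s0.pkl","rb"))
g=d["top"]["frame"].astype(float).mean(2)
def cross(p,lo):  # subpixel half-level crossings of a bright band
    i=np.where(p>lo)[0]; a,b=i[0],i[-1]
    return a-(p[a]-lo)/(p[a]-p[a-1]), b+(p[b]-lo)/(p[b]-p[b+1])
up=[];dn=[]
for u in list(range(280,305))+list(range(318,342,2)):
    t=cross(g[215:260,u],165); up.append((u,t[0]+215)); dn.append((u,t[1]+215))
U=np.polyfit(*np.array(up).T,1);D=np.polyfit(*np.array(dn).T,1)
print("edges",U,D,np.std(np.polyval(U,[q[0] for q in up])-[q[1] for q in up]),np.std(np.polyval(D,[q[0] for q in dn])-[q[1] for q in dn]))
ends=[cross(g[v,320:358],165)[1]+320 for v in range(231,241)]; print("end",np.round(ends,1))
hm={}
for n,(v0,v1,u0,u1) in dict(top=(215,234,143,212),scene=(235,295,318,366)).items():
    f=d[n]["frame"][v0:v1,u0:u1]; m=(f.max(2)<45).astype(np.uint8)
    k,l,st,c=cv2.connectedComponentsWithStats(m); j=1+st[1:,4].argmax(); 
    ys,xs=np.where(l==j); hm[n]=(xs+u0,ys+v0); r_=cv2.minAreaRect(np.c_[xs+u0,ys+v0].astype(np.float32)); print(n,st[j],r_)
E
python3 fit.py
```

```text
edges [4.07421865e-02 2.13702227e+02] [3.46054053e-02 2.30455948e+02] 0.23989353803001148 0.6117749477887663
end [349.9 349.9 349.9 349.8 349.8 349.8 349.7 349.7 349.7 349.7]
top [  4   7  60   9 314] ((176.53646850585938, 225.57003784179688), (59.15060806274414, 6.700732231140137), 2.2457425594329834)
scene [  5   2  43  58 383] ((342.42877197265625, 267.1060485839844), (66.82833099365234, 11.833045959472656), 53.88066101074219)
```

```bash
cat >> fit.py <<'E'
sc=lambda u,v:np.array([(u+.5)/3+200-.5,(v+.5)/3+155-.5])
def f(p):
    R=Ro.from_euler("z",p[2]).as_matrix(); o=p[3:7]
    def P(c,q):
        return proj(d[c],R@np.array(q)+[p[0],p[1],0])+(o[:2] if c=="top" else o[2:4])
    e=[]
    for y in(-.24,-.32,-.40):
        a=P("top",(-.055,y,.055)); e.append(a[1]-np.polyval(U,a[0]))
        a=P("top",(-.095,y,.055)); e.append(.4*(a[1]-np.polyval(D,a[0])))
    e.append(P("top",(-.075,-.42,.055))[0]-349.8)
    a=P("top",(-.085,0,.198)); e+=list(a-[176.5,225.3])
    for q,uv in (((-.055,-.42,.055),(133,42)),((-.095,-.42,.055),(169,26)),((-.055,-.25,.055),(226,180)),((-.085,-.066,.198),(380,251)),((-.085,.066,.198),(483,407))):
        e+=list(.6*(P("scene",q)-sc(*uv)))
    return np.r_[e,o/1.0]
s=least_squares(f,[.588,.164,-.05,0,0,0,0],loss="soft_l1")
x,y,a=s.x[:3]; print(np.round(s.x,4),np.degrees(a)); print(np.round(s.fun,2))
off=s.x[3:7]
def world(n,uv,z,): return ray(d[n],np.array(uv)-(off[:2] if n=="top" else off[2:]),z)
R=Ro.from_euler("z",a).as_matrix();C=lambda w:R.T@(w-[x,y,0]);W=lambda q:R@np.array(q)+[x,y,0]
def red(n,box):
    v0,v1,u0,u1=box;f_=d[n]["frame"][v0:v1,u0:u1].astype(int);m=(f_[...,0]>110)&(f_[...,1]<70)&(f_[...,2]<70)
    ys,xs=np.where(m);return xs.mean()+u0,ys.mean()+v0,len(xs)
mk=red("top",(236,252,300,325));kn=red("top",(205,240,250,275));print(mk,kn)
print("mark",C(world("top",mk[:2],.058)))
print("knob c",C(world("top",kn[:2],.13)),"idx",C(world("top",((478+.5)/3.333+119.5,(350.5)/3.333+134.5),.062)))
print("handle",W((-.085,0,.198)),"axis35",W((.1-.2*np.cos(1.0006),0,.2904)))
E
python3 fit.py
```

```text
edges [4.07421865e-02 2.13702227e+02] [3.46054053e-02 2.30455948e+02] 0.23989353803001148 0.6117749477887663
end [349.9 349.9 349.9 349.8 349.8 349.8 349.7 349.7 349.7 349.7]
top [  4   7  60   9 314] ((176.53646850585938, 225.57003784179688), (59.15060806274414, 6.700732231140137), 2.2457425594329834)
scene [  5   2  43  58 383] ((342.42877197265625, 267.1060485839844), (66.82833099365234, 11.833045959472656), 53.88066101074219)
[ 0.5825  0.1651 -0.0449  0.3762 -0.1124  0.4397  0.3719] -2.572537918810371
[ 0.11  0.21  0.03  0.25 -0.04  0.3   0.35 -0.89 -0.29 -0.1   0.1   0.04
  0.05 -1.42 -0.78 -0.31  0.2   0.58 -0.33  0.38 -0.11  0.44  0.37]
(np.float64(311.14285714285717), np.float64(245.14285714285714), 7) (np.float64(263.1818181818182), np.float64(224.01136363636363), 88)
mark [-0.10377706 -0.32000306  0.058     ]
knob c [-0.06477243 -0.19746021  0.13      ] idx [-0.09489457 -0.19672495  0.062     ]
handle [0.4976044  0.16888231 0.198     ] axis35 [0.57456729 0.16542441 0.2904    ]
```

```bash
cat > knob.py <<'E'
from fit import *
print("-----")
def mask(n,box):
    v0,v1,u0,u1=box;F=d[n]["frame"][v0:v1,u0:u1].astype(float);rd=np.clip((F[...,0]-1.5*np.maximum(F[...,1],F[...,2])-15)/60,0,1)
    M=np.zeros(g.shape);M[v0:v1,u0:u1]=rd;return M
Ms={"top":mask("top",(205,242,250,276)),"scene":mask("scene",(200,222,272,302))}
for n,M in Ms.items():
    ys,xs=np.where(M>.5);print(n,M.sum(),(M*np.arange(560)).sum()/M.sum(),(M*np.arange(420)[:,None]).sum()/M.sum(),xs.min(),xs.max(),ys.min(),ys.max())
def render(n,p,o):
    e=np.array([np.cos(p[2]),np.sin(p[2]),0]);q=np.array([-e[1],e[0],0])
    pts=np.array([proj(d[n],np.array([p[0],p[1],z])+s1*.023*e+s2*.007*q)+o for s1 in(-1,1) for s2 in(-1,1) for z in(.102,.136)])
    h=cv2.convexHull(pts.astype(np.float32))[:,0]; I=np.zeros((420*4,560*4),np.uint8)
    cv2.fillConvexPoly(I,np.round(((h+.5)*4-.5)*16).astype(np.int32),255,shift=4)
    return cv2.resize(I,(560,420),interpolation=cv2.INTER_AREA)/255.
from scipy.optimize import minimize
for use in (["top"],["scene"],["top","scene"]):
    c=lambda p:sum(((cv2.GaussianBlur(render(n,[p[0],p[1],p[2]],off[:2] if n=="top" else off[2:])-Ms[n],(0,0),1.))**2).sum() for n in use)
    S=minimize(c,[.50,-.029,-.47],method="Nelder-Mead",options=dict(initial_simplex=[[.50,-.029,-.47],[.506,-.029,-.47],[.50,-.024,-.47],[.50,-.029,-.6]],xatol=1e-4))
    print(use,S.x,S.fun,"cutter",C(np.array([S.x[0],S.x[1],.12])),"clamp",.8-(S.x[2]-a))
E
python3 knob.py | sed '1,/-----/d'
```

```text
top 107.63333333333334 263.04366676989775 224.885877980799 256 268 216 234
scene 132.58333333333334 286.6020113136392 214.1884978001257 279 296 209 221
['top'] [ 0.50720093 -0.02820074 -0.47410949] 11.506867665535884 cutter [-0.06656724 -0.1964537   0.12      ] clamp 1.2292102308622495
['scene'] [ 0.50778234 -0.02939424 -0.62018682] 39.92364814751793 cutter [-0.06593284 -0.1976199   0.12      ] clamp 1.3752875617781974
['top', 'scene'] [ 0.50698937 -0.02813106 -0.5333952 ] 53.73209971536279 cutter [-0.0667817  -0.19639358  0.12      ] clamp 1.2884959410160493
```

Both cameras put the knob at world (0.507, -0.0285). That agrees with the index finger 30 mm to its -x, and the marker is about 123.5 mm further along. Next: grip the knob, loosen it and slide the stop.

```bash
cat > m1.py <<'E'
from station import r
import numpy as np,cv2,pickle
def st(t):
    s=r.sense();print(t,round(s["clock"],2),np.round(s["tcp_pos"],4),np.round(s["orientation"],1),"F",np.round(s["contact_force"],1),"T",np.round(s["torque"],2),"op",round(s["opening"],4),round(s["gripper_force"],1));return s
def snap(tag):
    d={n:r.snapshot(n) for n in("scene","top")};pickle.dump(d,open(tag+".pkl","wb"))
    return d
E
python3 - <<'E'
from m1 import *
r.reach([.507,-.0285,.34],[180,0,-29.5]);r.servo_line([.507,-.0285,.285],speed=.08);st("down")
r.grab(40);s=st("grab")
if s["opening"]<.02:
    for yaw in(-15,0,11.7):
        r.reach([.507,-.0285,.285],[180,0,yaw]);st("turn")
    snap("s1")
E
```

```text
down 4.12 [ 0.5071 -0.0285  0.2854] [-180.    -0.   -29.5] F [-0.  -0.1 -0.1] T [0.09 0.18 0.01] op 0.0878 0.0
grab 5.25 [ 0.5067 -0.029   0.285 ] [179.9   0.  -29.5] F [-3.9 -4.  -0.3] T [-0.6   0.66 -0.06] op 0.0139 40.0
turn 5.6 [ 0.5067 -0.029   0.285 ] [179.9   0.  -15. ] F [-3.5 -4.5  1.5] T [-0.68  0.73  0.17] op 0.0138 40.0
turn 5.96 [ 0.5068 -0.0285  0.2849] [ 1.8e+02  1.0e-01 -2.0e-01] F [-3.2 -1.4  1.3] T [-0.36  0.89  0.11] op 0.0139 40.0
turn 6.28 [ 0.5068 -0.0285  0.285 ] [-1.80e+02  1.00e-01  1.13e+01] F [-5.2 -1.8  2.9] T [-0.34  1.08  0.19] op 0.0137 40.0
```

```bash
python3 - <<'E'
from m1 import *
r.servo_line([.5042,-.0901,.285],speed=.06);st("half")
r.servo_line([.5015,-.1519,.285],speed=.06);st("slid")
r.let_go();r.servo_line([.5015,-.1519,.36],speed=.15);st("up")
r.move_joints([20,-10,80,0,110,0]);st("away")
d=snap("s2")
f=d["top"]["frame"][205:265,230:360,::-1];a=cv2.resize(f,None,fx=6,fy=6,interpolation=cv2.INTER_CUBIC)
g=cv2.resize(d["scene"]["frame"][150:230,240:330,::-1],None,fx=2.5,fy=2.5,interpolation=cv2.INTER_CUBIC)
o=np.zeros((570,780,3),np.uint8);o[:360]=a;o[365:565,:225]=g;cv2.imwrite("pics/s2.png",o)
E
```

```text
half 7.55 [ 0.5039 -0.0898  0.285 ] [-1.799e+02  1.000e-01  1.140e+01] F [-7.   0.3  1.7] T [0.01 1.17 0.09] op 0.0137 40.0
slid 8.73 [ 0.5011 -0.1518  0.2849] [-1.799e+02  1.000e-01  1.140e+01] F [-6.9  0.5  3.9] T [0.07 1.44 0.05] op 0.0138 40.0
up 10.59 [ 0.5014 -0.1519  0.3592] [-180.     0.    11.7] F [-1.   0.3  0. ] T [-0.05  0.12  0.02] op 0.0878 0.0
away 11.97 [0.4523 0.2001 0.4559] [-179.9    0.   109.9] F [ 0.4  0.7 -0. ] T [-0.1   0.05  0.01] op 0.0876 0.0
```

View pics/s2.png

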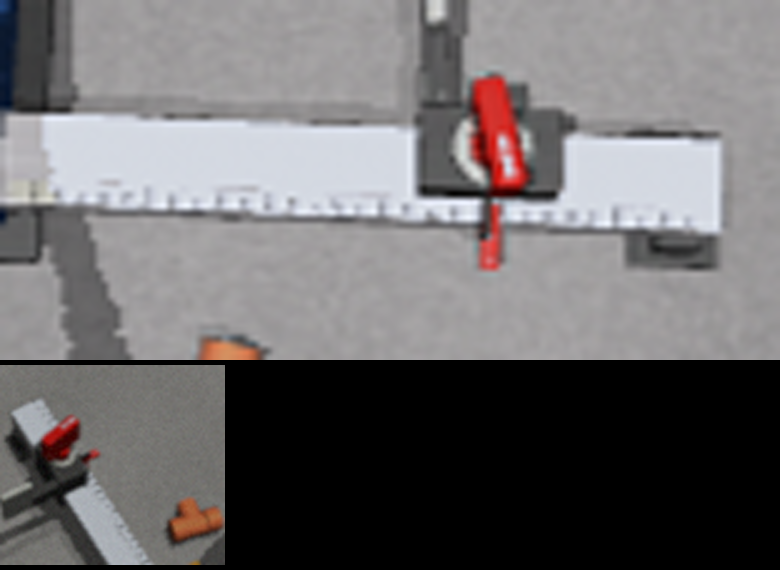

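The top crop shows the dark index at about column 487 and the marker centred near 490, so the stop is about 1 mm short. I'll measure it to subpixel.

```bash
python3 - <<'E'
import pickle,numpy as np
d=pickle.load(open("s2.pkl","rb"));F=d["top"]["frame"].astype(int)
for v in range(238,251):
    print(v,[tuple(F[v,u]) if 0 else f"{F[v,u,0]}/{F[v,u,1]}" for u in range(306,317)])
E
```

```text
238 ['217/222', '216/221', '210/213', '206/209', '123/127', '65/69', '148/158', '133/142', '152/160', '155/160', '161/166']
239 ['206/210', '217/222', '219/224', '191/196', '107/103', '87/61', '195/72', '155/116', '194/203', '214/220', '215/220']
240 ['193/197', '215/221', '218/223', '189/194', '103/99', '88/62', '197/53', '153/110', '194/204', '218/224', '217/222']
241 ['205/210', '222/227', '224/229', '188/193', '102/97', '89/64', '195/52', '184/155', '185/194', '213/219', '221/226']
242 ['105/105', '109/109', '111/111', '78/80', '58/40', '91/67', '197/53', '153/105', '116/121', '124/124', '119/119']
243 ['139/137', '135/133', '141/140', '108/100', '69/47', '90/67', '197/53', '141/85', '127/129', '130/127', '123/122']
244 ['166/163', '145/143', '139/139', '111/102', '44/41', '125/113', '203/82', '144/92', '146/150', '163/162', '162/160']
245 ['165/163', '161/160', '162/163', '131/136', '189/77', '212/87', '216/66', '141/90', '147/151', '166/165', '165/163']
246 ['161/159', '165/162', '165/165', '128/136', '192/76', '215/82', '217/63', '142/91', '151/154', '167/166', '166/164']
247 ['165/163', '164/162', '162/163', '146/135', '197/78', '213/81', '196/66', '129/92', '145/147', '165/163', '167/164']
248 ['160/158', '160/157', '162/163', '153/138', '198/78', '215/118', '194/84', '126/88', '144/146', '160/159', '161/160']
249 ['160/159', '158/156', '157/157', '144/134', '186/82', '212/79', '207/69', '173/141', '163/165', '162/161', '163/161']
250 ['159/157', '157/155', '157/156', '157/156', '161/157', '165/159', '166/159', '161/159', '162/162', '163/162', '164/161']
```

The index centroid is at about column 310.45 and the marker at about 311.2. With parallax that is about 2 mm short. I'll re-grip, nudge 2 mm, tighten, then look again.

```bash
python3 - <<'E'
from m1 import *
r.reach([.5012,-.1519,.36],[180,0,11.5]);r.servo_line([.5012,-.1519,.285],speed=.1)
r.grab(45);st("grab")
r.servo_line([.5011,-.1540,.285],speed=.03);st("nudge")
for yaw in(0,-12,-24,-36.5):
    r.reach([.5011,-.1540,.285],[180,0,yaw]);st("turn")
r.wait(.2);st("w")
r.let_go();r.servo_line([.5011,-.154,.36],speed=.15)
r.move_joints([20,-10,80,0,110,0]);st("away")
d=snap("s3");F=d["top"]["frame"].astype(int)
for v in range(238,250):
    print(v,[f"{F[v,u,0]}/{F[v,u,1]}" for u in range(306,317)])
f=d["top"]["frame"][205:265,230:360,::-1];a=cv2.resize(f,None,fx=6,fy=6,interpolation=cv2.INTER_CUBIC)
cv2.imwrite("pics/s3.png",a)
E
```

```text
grab 15.48 [ 0.5012 -0.1519  0.285 ] [-180.     0.    11.5] F [-1.   0.9  0.6] T [ 0.02  0.19 -0.09] op 0.0143 45.0
nudge 15.73 [ 0.5011 -0.154   0.285 ] [-180.     0.    11.5] F [-1.   1.   0.6] T [ 0.25  0.29 -0.08] op 0.0133 45.0
turn 16.04 [ 0.5011 -0.154   0.285 ] [-180.     0.     0.2] F [-1.8  1.3  0.5] T [ 0.18  0.3  -0.17] op 0.0136 45.0
turn 16.36 [ 0.5011 -0.154   0.285 ] [180.    0.  -11.6] F [-1.   1.6  0.4] T [ 0.19  0.38 -0.14] op 0.0138 45.0
turn 16.68 [ 0.501  -0.1541  0.285 ] [180.    0.  -23.6] F [-1.6  0.2  0.8] T [ 0.14  0.39 -0.18] op 0.0139 45.0
turn 17.0 [ 0.501  -0.1541  0.285 ] [180.    0.  -36.1] F [-2.1  0.6  1. ] T [ 0.04  0.53 -0.09] op 0.0135 45.0
w 17.2 [ 0.501  -0.1541  0.285 ] [180.    0.  -36.3] F [-2.7 -0.5  0.6] T [0.01 0.58 0.17] op 0.0138 45.0
away 20.68 [0.4522 0.2003 0.456 ] [-179.9    0.   109.9] F [ 0.  -0.4  0.1] T [-0.03  0.04 -0.05] op 0.0878 0.0
238 ['217/222', '216/222', '210/214', '209/215', '145/154', '78/86', '66/70', '107/111', '155/158', '156/159', '160/164']
239 ['206/210', '217/222', '217/223', '187/196', '205/114', '126/43', '10
[... 573 characters left out ...]
38', '105/102', '194/58', '112/27', '114/35', '113/93', '148/150', '164/162', '162/160']
245 ['166/163', '162/160', '162/163', '128/136', '195/79', '210/81', '213/65', '141/91', '148/152', '167/166', '164/163']
246 ['161/159', '165/162', '165/165', '127/136', '191/78', '215/83', '217/63', '143/91', '151/154', '167/166', '166/164']
247 ['166/163', '163/162', '162/163', '145/135', '196/77', '214/82', '196/66', '128/91', '144/147', '165/163', '166/164']
248 ['160/158', '160/157', '162/162', '153/138', '198/78', '214/117', '194/84', '126/88', '144/145', '161/159', '162/160']
249 ['160/158', '158/156', '157/157', '145/135', '187/82', '213/80', '207/68', '173/141', '163/165', '163/162', '162/161']
```

View pics/s3.png

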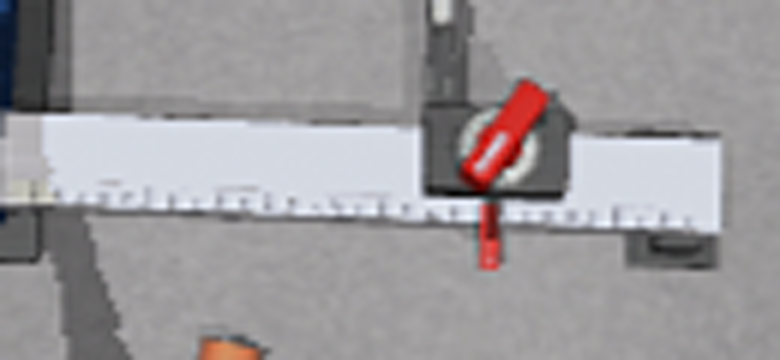

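The index dark centre is at about column 311.5, and the marker hairline at about 311.3. With parallax the error is about 0.2 mm. The knob was turned to about 1.39, so it is tight. Now the guard handle.

```bash
python3 - <<'E'
from m1 import *
o=[180,0,87.43]
r.reach([.4976,.1689,.425],o);r.servo_line([.4976,.1689,.361],speed=.1);st("down")
r.grab(8);st("g8");r.wait(.2);s=st("g8b")
d=snap("s4")
E
```

```text
down 21.96 [0.4976 0.169  0.3619] [179.9  -0.   87.5] F [ 0.8 -0.3 -0.2] T [-0.04  0.08  0.04] op 0.0877 0.0
g8 23.08 [0.4979 0.1689 0.361 ] [179.9  -0.   87.4] F [ 4.   0.7 -1.2] T [-0.04 -0.49 -0.06] op 0.0135 8.0
g8b 23.28 [0.4979 0.1689 0.361 ] [179.9  -0.   87.4] F [ 5.2 -0.9 -2.2] T [-0.03 -0.77 -0.04] op 0.0141 8.0
```

```bash
python3 - <<'E'
from m1 import *
r.servo_line([.4981,.1689,.361],speed=.05);r.grab(50);s=st("g50")
p0=np.array([.4981,.1689,.361]);a=-.0449;b=np.arctan2(.076,.185)
for q in np.radians([5,10,15,20,25,30,35]):
    dx=.2*(np.cos(b)-np.cos(b+q));dz=.2*(np.sin(b+q)-np.sin(b))
    r.servo_line(p0+[dx*np.cos(a),dx*np.sin(a),dz],speed=.06);s=st(f"{np.degrees(q):.0f}")
    if np.linalg.norm(s["contact_force"])>35 or not .012<s["opening"]<.017: break
r.wait(.3);st("hold")
d=snap("s5")
A=cv2.resize(d["top"]["frame"][140:240,130:262,::-1],None,fx=5,fy=5,interpolation=cv2.INTER_CUBIC)
cv2.imwrite("pics/s5.png",A)
E
```

```text
g50 23.85 [0.4981 0.1689 0.361 ] [180.    0.   87.4] F [ 3.7  0.2 -1.5] T [-0.03 -0.5   0.02] op 0.0122 50.0
5 24.29 [0.5054 0.1685 0.3766] [-179.9    0.    87.4] F [-0.5  0.8 -6.5] T [-0.05  0.32 -0.04] op 0.0132 50.0
10 24.73 [0.5139 0.1681 0.3926] [-180.     0.    87.4] F [-6.1 -1.1 -4.9] T [-0.27  1.16 -0.04] op 0.0131 50.0
15 25.18 [0.5235 0.1677 0.407 ] [-179.9    0.    87.4] F [-6.2 -1.2 -3.2] T [-0.25  1.45 -0.07] op 0.0129 50.0
20 25.62 [0.5344 0.1672 0.4207] [-179.9    0.    87.4] F [-9.4 -2.  -1.6] T [-0.3   1.88 -0.08] op 0.0129 50.0
25 26.06 [0.5464 0.1666 0.4334] [-179.9    0.    87.4] F [-9.9 -1.5  0.1] T [-0.3   2.29 -0.1 ] op 0.0129 50.0
30 26.5 [0.5595 0.1659 0.4456] [-179.9    0.    87.4] F [-11.3  -1.1   0.9] T [-0.36  2.26 -0.07] op 0.0132 50.0
35 26.94 [0.5736 0.1652 0.4565] [180.   -0.   87.4] F [-11.5  -2.4   5. ] T [-0.47  2.31 -0.11] op 0.0131 50.0
hold 27.24 [0.5734 0.1652 0.4565] [180.   -0.   87.4] F [-12.   -2.3   5. ] T [-0.42  2.3  -0.11] op 0.0126 50.0
```

View pics/s5.png

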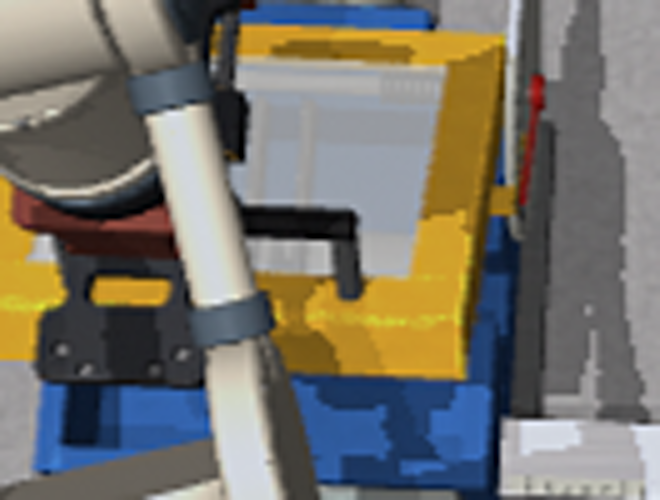

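The pointer tip is at crop (524,205), beside the mark at (505,200), so it is near 35°. I'll quantify it from the handle and pointer pixels in both images.

```bash
cat > ang.py <<'E'
import sys,io,contextlib
with contextlib.redirect_stdout(io.StringIO()):
    from fit import *
D=pickle.load(open(sys.argv[1],"rb"));b=np.arctan2(.076,.185)
def cr(n,t,box):
    v0,v1,u0,u1=box;F=D[n]["frame"][v0:v1,u0:u1].astype(float)
    if t=="black": w=np.clip((70-F.max(2))/40,0,1)
    else: w=((F[...,0]>110)&(F[...,1]<75)&(F[...,2]<75)).astype(float)
    return w,v0,u0
w,v0,u0=cr("top","black",(178,192,182,200)); vs=(w*np.arange(w.shape[0])[:,None]).sum(0)/w.sum(0)+v0
print("bar rows",np.round(vs,2),np.round(w.sum(0),1))
for q in (32,33,34,35,36,37,38):
    t=b+np.radians(q); H=(.1-.2*np.cos(t),-.04,.122+.2*np.sin(t))
    print(q,"bar top",np.round(proj(D["top"],W(H))+off[:2],2),"scene",np.round(proj(D["scene"],W(H))+off[2:],2))
F=D["top"]["frame"]; m=(F[...,0]>110)&(F[...,1].astype(int)<75); m[:150]=0;m[185:]=0;m[:,:228]=0;m[:,245:]=0
for v in range(150,185):
    xs=np.where(m[v])[0]
    print(v,xs.tolist(),[tuple(int(c) for c in F[v,u]) for u in range(229,234)] if v>172 else "")
f0=d["top"]["frame"]; m=(f0[...,0]>110)&(f0[...,1].astype(int)<75); ys,xs=np.where(m[150:195,230:245]); print("shut pointer rows",ys.min()+150,ys.max()+150,xs.mean()+230)
for L in(.06,.065,.07,.075,.08): print(L,[np.round(proj(D["top"],W((.1-L*np.cos(t),-.125,.122+L*np.sin(t))))+off[:2],1).tolist() for t in np.radians([0,33,35,37])])
E
python3 ang.py s5.pkl
python3 - <<'E'
import pickle,cv2
D=pickle.load(open("s5.pkl","rb"))
a=cv2.resize(D["scene"]["frame"][190:310,200:360,::-1],None,fx=4.9,fy=4.9,interpolation=cv2.INTER_CUBIC)
cv2.imwrite("pics/s5s.png",a)
E
```

```text
bar rows [183.73 183.99 184.2  184.41 184.41 184.39 184.4  184.4  184.4  184.5
 184.5  184.5  184.5  184.58 184.61 185.64 185.38 185.63] [5.5 5.  5.4 5.8 5.8 5.8 5.8 5.8 5.8 6.  6.  6.  6.  5.8 5.7 7.2 6.8 7.4]
32 bar top [188.77 188.16] scene [308.66 245.18]
33 bar top [188.7  186.65] scene [307.47 245.39]
34 bar top [188.64 185.12] scene [306.26 245.63]
35 bar top [188.59 183.59] scene [305.02 245.89]
36 bar top [188.54 182.03] scene [303.76 246.17]
37 bar top [188.49 180.47] scene [302.47 246.47]
38 bar top [188.45 178.9 ] scene [301.16 246.79]
150 [] 
151 [] 
152 [] 
153 [] 
154 [] 
155 [237] 
156 [236, 237] 
157 [236, 237, 238] 
158 [236, 237, 238] 
159 [236, 237] 
160 [236, 237] 
161 [] 
162 [236] 
163 [236] 
164 [236] 
165 [] 
166 [] 
167 [235, 236] 
168 [] 
169 [235] 
170 [235] 
171 [235] 
172 [] 
173 [] [(50, 57, 74), (54, 79, 117), (153, 155, 154), (140, 140, 133), (88, 80, 62)]
174 [235] [(45, 60, 100), (51, 80, 123), (152, 154, 153), (128, 129, 123), (69, 67, 56)]
175 [] [(44, 60, 103), (19, 47, 94), (145, 146, 142), (124, 126, 121), (89, 80, 57)]
176 [] [(33, 50, 90), (4
[... 437 characters left out ...]
12, 28), (153, 114, 28), (132, 104, 38), (66, 55, 31)]
182 [] [(158, 115, 24), (157, 115, 23), (157, 115, 24), (137, 105, 36), (69, 56, 29)]
183 [] [(55, 70, 120), (47, 48, 73), (74, 65, 49), (122, 120, 112), (80, 78, 76)]
184 [] [(31, 68, 124), (13, 37, 74), (53, 60, 68), (117, 118, 114), (92, 91, 87)]
shut pointer rows 156 189 235.9795918367347
0.06 [[236.0, 181.6], [235.1, 174.6], [235.1, 174.0], [235.1, 173.3]]
0.065 [[235.9, 183.6], [234.9, 176.0], [234.9, 175.3], [234.9, 174.6]]
0.07 [[235.8, 185.6], [234.7, 177.4], [234.7, 176.7], [234.7, 175.9]]
0.075 [[235.6, 187.5], [234.6, 178.9], [234.5, 178.1], [234.5, 177.2]]
0.08 [[235.5, 189.5], [234.4, 180.3], [234.3, 179.4], [234.3, 178.5]]
```

View pics/s5s.png

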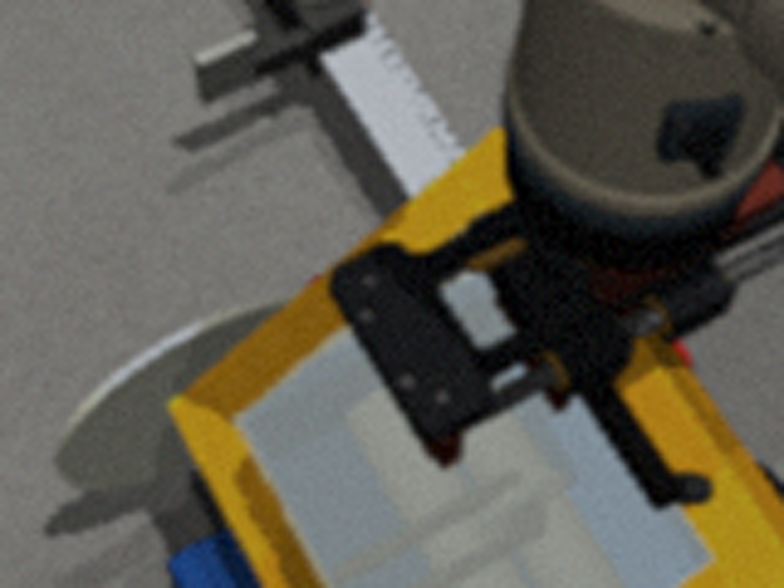

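The bar centre gives about 34.7°, and the arm displacement about 35.1°. The scene view shows the fingers firmly round the bar, visible at crop (625,445). I'll make one cross-check from that bar, confirm the arm is still, then hand in.

```bash
cat > fin.py <<'E'
import sys;sys.argv=["x","s5.pkl"]
import io,contextlib
with contextlib.redirect_stdout(io.StringIO()): from ang import *
F=D["scene"]["frame"].astype(float).max(2);v=280
i=[u for u in range(312,345) if F[v,u]<60];uc=np.mean(i);print("bar px",i[0],i[-1])
best=[]
for q in np.arange(30,40,.25):
    t=b+np.radians(q);P=np.array([proj(D["scene"],W((.1-.2*np.cos(t),y_,.122+.2*np.sin(t))))+off[2:] for y_ in np.linspace(-.02,.08,40)])
    best.append((abs(np.interp(v,P[:,1],P[:,0])-uc),q))
ang=min(best);print("scene angle",ang)
from m1 import *
s=st("now");print(np.abs(s["joint_vel"]).max())
if abs(ang[1]-35)<2: print(r.hand_in())
E
python3 fin.py
```

```text
bar px 325 332
scene angle (np.float64(0.11445175019360931), np.float64(34.5))
now 27.34 [0.5734 0.1652 0.4565] [180.   -0.   87.4] F [-11.6  -2.    4.7] T [-0.4   2.31 -0.05] op 0.0131 50.0
0.09060057027434855
the job is handed in; nothing more can be done
None
```

The job is handed in at 27.3 s of the 61 s allowed: the stop is locked over the marker to within about 0.5 mm by image (knob at about 1.39 rad), and the guard is held still in the fingers at about 35° (34.5–35.1° by three estimates).

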